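# Build up a marble plinth in the setting jig and hold the cap in the corner

### The job

Build up the small marble plinth in the corner jig: lay the plain slab squarely on the bottom course already in the jig, snug against both steel fences, and let go of it; then lay the stepped cap slab squarely on top of it. Press the cap into the corner so that it touches both fences at once, and finish while still holding and pressing it there: do not let go of the cap at the end. Leave the tools and other things on the bench where they are.

Things in the scene. Friction and masses are not known exactly. Their poses are not given: they have to be found in the camera images.
- jig: Setting jig fixed to the bench (does not move): plywood board 170 x 110 x 12 mm; origin at the centre of its underside, on the bench; x along its long side, z up. On the board stands the fixed bottom course of the plinth, a white marble slab 120 (x) x 54 (y) x 24 mm, its top 36 mm above the bench, its centre at x +15, y +13 mm of the jig frame; it touches both fences. The fences rise to 88 mm above the bench, that is 52 mm above the bottom course.
- corner (a point): The inner corner of the jig, at the top of the bottom course (36 mm above the bench): where the planes of the two fence faces meet. Same axes as the jig. It lies at +75, +40, +36 mm in the jig frame. A slab lying squarely on the bottom course and touching both fences has its centre at x -60, y -27 mm from here, long side along x. The first slab's underside is then at z 0 and that of a second on top at z +34 mm.
- side_fence: Steel fence along the long side of the bottom course: two upright posts, each 22 mm wide (x) and 10 mm thick (y), at the two ends of the course, with an open gap of 76 mm between them, centred on the slab's middle, in which a gripper finger has room. Their faces look to -y of the jig and lie in the plane y = 0 of the corner. Fixed to the jig; same origin and axes as the jig.
- end_fence: Steel fence at the short +x end of the bottom course: an upright plate 40 mm wide (y), 10 mm thick (x), whose face looks to -x of the jig and lies in the plane x = 0 of the corner. Fixed to the jig; same origin and axes as the jig. Stone grips stone and steel (friction about 0.7 to 1): a slab pressed hard down, or hard on one fence, resists sliding to the other.
- course: The plain slab: loose white marble slab with a flat top, 120 (x) x 54 (y) x 34 mm (z), about 0.6 kg. Origin at the centre of its underside; x along its long side. It starts flat on the bench, right of the jig. Either end may face the fence.
- cap: The stepped cap slab: loose white marble slab, lower part 120 (x) x 54 (y) x 28 mm (z), with a raised step 80 x 34 x 10 mm centred on top (38 mm high in all), about 0.57 kg. Origin at the centre of its underside; x along its long side. It starts flat on the bench, right of the jig; the two loose slabs may be in either place. Either end may face the fence. 
- mallet: Stone mason's mallet lying on the bench: steel head 50 x 100 x 70 mm, wooden handle to -x, 200 mm over all; origin on the bench under the head, near its handle side. Leave alone.
- chisel: Steel chisel lying on the bench, 160 mm long along x, 12 mm thick; origin under its middle. Leave alone.
- fragment: Terracotta model fragment on a 90 x 70 mm foot, about 85 mm high; origin at the centre of its underside. Leave alone.
- wax_tin: Round aluminium tin, 70 mm across, 60 mm high; origin at the centre of its underside. Leave alone.
There are look-alikes about, which are no part of the job. What is shaped like the cap but black or brown is not meant.

How it is judged:
By the outcome, as a careful person would: the job done as asked, in the order asked, and still so for the second after the job is handed in, while the arm keeps its last pose, push and grip.
It also fails if it takes over 67 s, if anything falls off the work surface, if the arm or the gripper's body presses on something with over 40 N, if the wrist force passes 120 N, or if a joint passes its speed limit or range.

### The arm

A 7-joint arm with a two-finger parallel gripper is mounted at the origin on the work surface. World frame = base frame: x ahead of the robot, y to its left, z up, the work surface at z = 0. Lengths are in m, angles in rad, forces in N, time in s.
With the tool pointing down it reaches from about 0.4 to 0.9 m from the base axis. Payload 5.5 kg.
Tool frame: the origin (TCP) lies midway between the tips of the shut fingers; the grasp point (between the pads) lies 19 mm behind it; z points along the fingers, y is the line along which they close (so a half turn about z gives the same grasp; the last joint's range is limited). The gripper opens to 92 mm and grips with 3 to 60 N. Pads are 19 mm wide; open, the fingers measure 130 mm over their backs; the gripper's body (75 mm by 190 mm) begins 47 mm behind the grasp point.
Start: joints at [-0.878, 0.501, -0.427, 1.55, 0.221, 1.138, -0.21], TCP at [0.271, 0.591, 0.227] pointing down, gripper open.
Joint ranges: [-2.88, 2.88], [-0.31, 2.03], [-1.54, 1.56], [0.2, 2.42], [-1.41, 4.55], [0.19, 2.02], [-2.57, 2.57]. Speed limits (rad/s): [2.57, 2.57, 3.14, 3.14, 3.14, 3.14, 3.14].

### API

Orientations are given as a unit quaternion [x, y, z, w].
In Python, from bench import readout, cams, close_job gives the robot as it stands. The module is installed in compiled form; this text tells all that it offers.
- The arm moves only by the shell command python3 -m inch 'ROWS' [FORCE]. ROWS is JSON, a list that holds one entry, the list of rows, each a list of 7 numbers: the shift along the tool's x, y, z in mm, then the turn, a rotation vector about the tool's x, y, z in rad, then the opening, from 0 (shut) to 1 (fully open). A call has exactly 5 rows; each row shifts and turns the commanded pose from where the row before left it, along the tool's axes as they then stand; what a row does not reach is not made up. A row lasts 1/10 s, in which the tool goes at most 50 mm and 8.59 degrees, less where a joint would pass 70% of its speed; a pose out of reach is approached as far as the arm can. A call is refused whole if a number of a shift passes 50 or a number of a turn 0.15, either way. A call with a gripper value outside its range is refused whole. The fingers move at their own pace and stop on an object; FORCE is the grip in N (left out, the last holds). Time passes only in rows, so rows that do not move let the fingers close, or fill a call up. It gives the time, the measured TCP pose, the force, the opening and the grip force at its end, in the units of the state.
- readout.get_state(): the state, without advancing time (a new reading comes with each control period).
- cams.capture(name): name is "scene" or "top" or "wrist"; returns the picture (420x560x3 uint8, red, green, blue); there is no depth.
- cams.camera_params(name): a dict with "fx", "fy", "cx", "cy" (pixels), "cam_to_world" (4x4, takes a point from camera to world coordinates); the wrist camera has in their place "tool_from_camera" (4x4, takes a point from camera to tool coordinates, whose origin is the TCP and whose axes are the flange's). Camera axes: x right, y up, looking along -z (the intrinsics and any distortion apply to the point x, -y, -z); pixel columns grow to the right and rows downward; lengths in m; the calibration is good to about 2 mm. A picture is of the moment at which its call begins: read the wrist's pose just before it. camera_params takes no time and is no camera call.
- close_job(): hands the job in; it is judged then, once.
The state is a dict: "time_s": time; "joint_positions": joint angles; "qvel": joint speeds; "joint_efforts": joint torques, N m; "ee_pos": TCP position; "ee_rot": TCP orientation; "ft_force": force on the tool from outside, world axes, zero at the start; "wrist_torque": the same for the moment, N m; "grip_width": finger opening in m; "gripper_force": force on a finger pad.
Only numpy, scipy, OpenCV 4.12 (cv2) and the standard library are available. Lean on these libraries where they do the work, as an engineer would, in place of code of your own. Each camera call takes 0.05 s, during which the arm holds its last target. There are 200 camera calls.

## Working session

There is one attempt and no reset: what is moved stays moved. The work goes in short steps, Python scripts to look and compute and a shell command to move; the robot and the scene stay as the last step left them, time stands still between calls to the robot, and variables do not carry over. Pictures are saved under pics/ and viewed, at most 10 in all, crops included, and the job is handed in when it is done.

```bash
mkdir -p pics
python3 - <<'E'
from bench import readout,cams
import cv2,numpy as np
s=readout.get_state();print({k:np.round(v,3).tolist() for k,v in s.items()})
for n in("scene","top"):
    im=cams.capture(n);cv2.imwrite(f"pics/{n}0.png",im[:,:,::-1]);p=cams.camera_params(n);print(n,{k:np.round(v,4).tolist() for k,v in p.items()})
print(cams.camera_params("wrist"))
E
```

```text
{'time_s': 0.0, 'joint_positions': [-0.878, 0.502, -0.427, 1.551, 0.221, 1.138, -0.21], 'qvel': [-0.003, 0.001, 0.002, -0.0, 0.002, -0.0, -0.001], 'joint_efforts': [-0.001, -56.657, -5.817, -27.912, -0.069, 0.03, 0.0], 'ee_pos': [0.271, 0.59, 0.226], 'ee_rot': [0.213, 0.977, -0.001, -0.0], 'ft_force': [0.154, 0.187, 0.459], 'wrist_torque': [-0.05, 0.018, -0.05], 'gripper_force': 0.0, 'grip_width': 0.091}
scene {'fx': 490.4745, 'fy': 490.4745, 'cx': 275.8147, 'cy': 201.0698, 'cam_to_world': [[0.6024, -0.6014, 0.5248, 1.3005], [0.7982, 0.4507, -0.3997, -0.5035], [0.0039, 0.6597, 0.7515, 1.1033], [0.0, 0.0, 0.0, 1.0]]}
top {'fx': 518.5321, 'fy': 518.5321, 'cx': 281.1408, 'cy': 219.6166, 'cam_to_world': [[0.0285, 0.9866, -0.1604, 0.3033], [-0.9993, 0.0317, 0.0175, 0.0569], [0.0223, 0.1598, 0.9869, 1.6672], [0.0, 0.0, 0.0, 1.0]]}
{'fx': 338.3270985626641, 'fy': 338.3270985626641, 'cx': 281.1085271080242, 'cy': 203.84821340211295, 'tool_from_camera': array([[ 5.22350814e-04,  9.54158733e-01,  2.99300583e-01,
         8.16727250e-02],
       [ 9.99999756e-01, -6.37472246e-04,  2.86999187e-04,
         3.47967394e-04],
       [ 4.64638596e-04,  2.99300360e-01, -9.54158833e-01,
        -1.58143539e-01],
       [ 0.00000000e+00,  0.00000000e+00,  0.00000000e+00,
         1.00000000e+00]])}
```

View pics/top0.png

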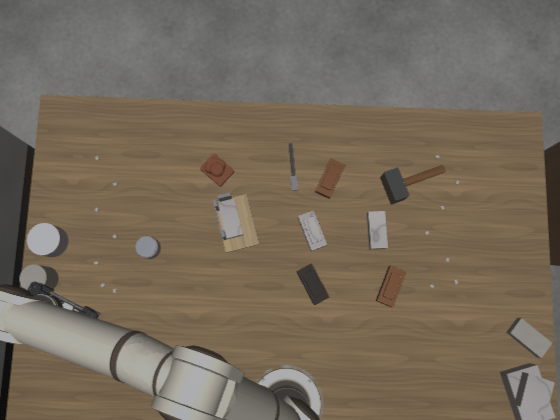

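View pics/scene0.png

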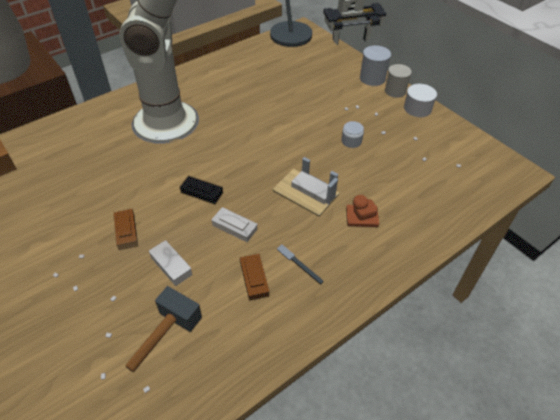

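The top view shows these candidates:
- White stepped slab at (313,231), which fits the cap.
- White flat slab at (378,230), which fits the course.
- Black stepped slab at (313,284), and brown stepped slabs at (331,178) and (392,286). These are the look-alikes.
- Jig at (237,222), with fences on its left and top sides.

I'll confirm the two white slabs in a crop and measure.

```bash
cat > h.py <<'E'
import numpy as np,cv2
from bench import readout,cams
from scipy.spatial.transform import Rotation as R
def cam(n,s=None):
    p=cams.camera_params(n)
    if n=="wrist":
        T=np.eye(4);T[:3,:3]=R.from_quat(s["ee_rot"]).as_matrix();T[:3,3]=s["ee_pos"]
        M=T@p["tool_from_camera"]
    else: M=np.array(p["cam_to_world"])
    return p,M
def ray(pM,uv,z):
    p,M=pM;uv=np.atleast_2d(np.float64(uv))
    d=np.c_[(uv[:,0]-p["cx"])/p["fx"],-(uv[:,1]-p["cy"])/p["fy"],-np.ones(len(uv))]@M[:3,:3].T
    o=M[:3,3];return o+d*((z-o[2])/d[:,2])[:,None]
def proj(pM,P):
    p,M=pM;c=(np.atleast_2d(P)-M[:3,3])@M[:3,:3]
    return np.c_[p["cx"]+p["fx"]*c[:,0]/-c[:,2],p["cy"]-p["fy"]*c[:,1]/-c[:,2]]
def tool(s=None):
    s=s or readout.get_state();return np.array(s["ee_pos"]),R.from_quat(s["ee_rot"])
def white(im,thr=110,sat=60):
    h=cv2.cvtColor(im,cv2.COLOR_RGB2HSV);return ((h[:,:,2]>thr)&(h[:,:,1]<sat)).astype(np.uint8)*255
def rectw(pM,c,z):
    P=ray(pM,c.reshape(-1,2),z)[:,:2]*1000
    r=cv2.minAreaRect(P.astype(np.float32));b=cv2.boxPoints(r);e=b[1]-b[0],b[2]-b[1]
    l=max(e,key=np.linalg.norm);return np.round(r[0],1),np.round(sorted(r[1]),1),round(np.degrees(np.arctan2(l[1],l[0]))%180,1)
E
python3 - <<'E'
from h import *
im=cv2.imread("pics/top0.png")[:,:,::-1].copy()
m=white(im)
pM=cam("top")
for c in cv2.findContours(m,0,1)[0]:
    a=cv2.contourArea(c)
    if 150<a<2000:
        print(cv2.boundingRect(c),a,rectw(pM,c,.034))
cr=im[180:265,205:405];cv2.imwrite("pics/crop0.png",cv2.resize(cr,None,fx=4,fy=4,interpolation=2)[:,:,::-1])
E
```

```text
(215, 379, 60, 41) 1062.0 (array([ -1.8, 112.5]), array([117.1, 169.6]), np.float32(72.7))
(507, 365, 49, 55) 1547.0 (array([  54.2, -765.5]), array([134. , 162.3]), np.float32(16.6))
(256, 365, 68, 55) 1031.0 (array([ 61.8, -31.8]), array([103.5, 221.4]), np.float32(62.6))
(116, 336, 53, 60) 1820.0 (array([113.1, 444.2]), array([141.8, 145.7]), np.float32(68.9))
(511, 318, 42, 40) 712.5 (array([ 222.1, -760.6]), array([ 60.1, 120.2]), np.float32(51.6))
(20, 264, 26, 25) 411.0 (array([369.5, 795.8]), array([68.7, 80.2]), np.float32(108.5))
(135, 236, 22, 22) 347.5 (array([469.6, 452.2]), array([65.7, 66.9]), np.float32(3.8))
(26, 223, 34, 33) 821.5 (array([483.8, 775.4]), array([101.8, 102.4]), np.float32(95.5))
(368, 211, 20, 38) 595.5 (array([ 547.1, -281.4]), array([ 56.3, 121.5]), np.float32(4.3))
(298, 210, 29, 41) 600.5 (array([538.3, -72.1]), array([ 56.4, 122. ]), np.float32(22.4))
(213, 198, 31, 42) 685.5 (array([572.2, 199. ]), array([ 70.4, 135.8]), np.float32(16.2))
(319, 6, 19, 37) 197.0 (array([1250.2, -111.6]), array([ 50.2, 126.4]), np.float32(158.2))
```

View pics/crop0.png

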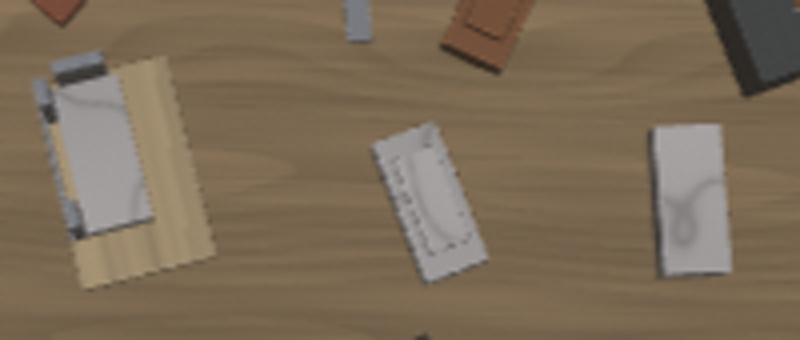

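The crop confirms it: the white slab at crop (430,200) has a raised step, so it is the cap. The white slab at (690,200) is flat and plain, so it is the course. In the jig, the end fence is at the far +x side and the side posts are at +y, with yaw about 16°. I'll turn the tool to the jig yaw and look from above with the wrist camera.

```bash
python3 -m inch '[[[0,0,0,0,0,-0.14,1],[0,0,0,0,0,-0.14,1],[0,0,0,0,0,-0.14,1],[0,0,0,0,0,-0.14,1],[0,0,0,0,0,-0.14,1]]]'
python3 -m inch '[[[-17,-45,0,0,0,0,1],[-17,-45,0,0,0,0,1],[-17,-45,0,0,0,0,1],[-17,-45,0,0,0,0,1],[-17,-45,0,0,0,0,1]]]' >/dev/null
python3 -m inch '[[[-17,-45,0,0,0,0,1],[-17,-45,0,0,0,0,1],[-17,-45,0,0,0,0,1],[-17,-45,0,0,0,0,1],[0,0,0,0,0,0,1]]]'
python3 - <<'E'
from h import *
s=readout.get_state();im=cams.capture("wrist");np.savez("w1.npz",im=im,p=s["ee_pos"],q=s["ee_rot"])
cv2.imwrite("pics/w1.png",im[:,:,::-1]);print(s["ee_pos"],s["qvel"])
E
```

```text
time_s: 0.6
ee_pos: [0.2707, 0.5905, 0.2261]
ee_rot: [-0.138, 0.99, -0.0, -0.0]
ft_force: [-0.4, -0.1, 0.1]
grip_width: 0.0916
gripper_force: 0.0
time_s: 1.6
ee_pos: [0.5313, 0.2323, 0.2258]
ee_rot: [-0.129, 0.992, -0.002, 0.0]
ft_force: [0.6, 0.4, -0.6]
grip_width: 0.0922
gripper_force: 0.0
[0.53126571 0.23230489 0.22579413] [-0.06327038 -0.00741412 -0.08756037  0.02517336 -0.04771569 -0.00288034
 -0.0711143 ]
```

View pics/w1.png

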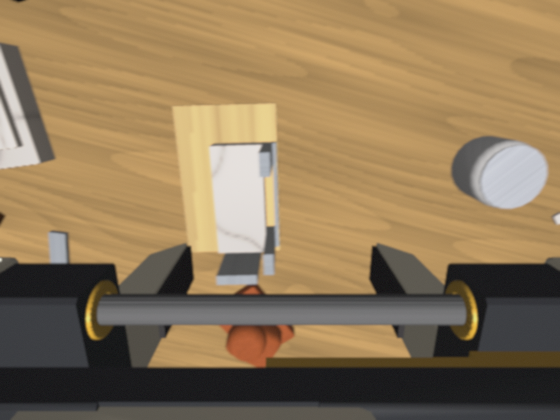

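The wrist view shows the jig. The white bottom course spans roughly (210–265, 145–252), with the end fence at (240,268) and the posts at (266,160) and (268,262). Next I'll fit the visible edges of the course and the board.

```bash
cat >> h.py <<'E'
def linefit(P):  # P nx2 mm -> point, angle deg, residual
    P=np.float32(P)
    for _ in range(3):
        v=cv2.fitLine(P,cv2.DIST_HUBER,0,.01,.01).ravel();n=np.array([-v[1],v[0]]);r=(P-v[2:])@n
        P=P[np.abs(r)<2*np.std(r)+.05]
    return v[2:],np.degrees(np.arctan2(v[1],v[0]))%180,np.std(r)
E
python3 - <<'E'
from h import *
d=np.load("w1.npz");im=d["im"];s={"ee_pos":d["p"],"ee_rot":d["q"]};pM=cam("wrist",s)
g=cv2.cvtColor(im,cv2.COLOR_RGB2HSV).astype(int)
print("row195",[tuple(x) for x in im[195,165:290:5].tolist()])
print("col235",[(r,*im[r,235].tolist()) for r in range(96,160,3)])
S=cv2.GaussianBlur(g[:,:,1].astype(np.float32),(3,3),0);V=cv2.GaussianBlur(im[:,:,2].astype(np.float32),(3,3),0)
def sub(a,lo,sgn): # strongest signed step, subpixel
    q=sgn*np.diff(a);i=int(np.argmax(q));
    if 0<i<len(q)-1:
        den=q[i-1]-2*q[i]+q[i+1];o=.5*(q[i-1]-q[i+1])/den if den else 0
    else:o=0
    return lo+i+.5+o
L=[(sub(V[r,202:225],202,1),r) for r in range(155,240)]
p,a,e=linefit(ray(pM,L,.036)[:,:2]*1000);print("course -y edge",p,a,e)
T=[(c,sub(V[136:152,c],136,1)) for c in range(216,256)]
p,a,e=linefit(ray(pM,T,.036)[:,:2]*1000);print("course near edge z36",p,a,e)
B=[(sub(im[r,168:195,0].astype(float),168,1),r) for r in range(115,245)]
p,a,e=linefit(ray(pM,B,.012)[:,:2]*1000);print("board -y edge",p,a,e)
T=[(c,sub(im[96:115,c,0].astype(float),96,1)) for c in range(180,270)]
p,a,e=linefit(ray(pM,T,.012)[:,:2]*1000);print("board near edge",p,a,e)
E
```

```text
row195 [(182, 146, 96), (182, 146, 97), (178, 143, 93), (178, 143, 94), (219, 190, 130), (220, 190, 131), (231, 207, 143), (230, 204, 141), (227, 201, 138), (227, 200, 139), (228, 221, 216), (227, 222, 218), (227, 222, 218), (227, 222, 219), (227, 222, 219), (228, 222, 219), (228, 222, 218), (227, 222, 218), (227, 222, 219), (228, 223, 219), (204, 179, 141), (233, 211, 145), (184, 180, 177), (180, 145, 97), (181, 145, 94)]
col235 [(96, 172, 139, 90), (99, 175, 140, 93), (102, 173, 139, 91), (105, 221, 192, 133), (108, 228, 203, 139), (111, 228, 202, 139), (114, 228, 203, 141), (117, 229, 203, 140), (120, 229, 203, 141), (123, 229, 203, 139), (126, 229, 202, 139), (129, 229, 203, 140), (132, 229, 203, 140), (135, 229, 204, 141), (138, 229, 203, 141), (141, 225, 195, 136), (144, 138, 130, 122), (147, 227, 222, 219), (150, 230, 224, 221), (153, 229, 224, 220), (156, 230, 225, 221), (159, 229, 224, 220)]
course -y edge [557.0312 162.6118] 16.33203 0.07746873
course near edge z36 [508.90335 178.03384] 106.28857 0.0433316
board -y edge [546.9841   117.501686] 16.320927 0.20105535
board near edge [470.68182 166.91464] 106.35179 0.16779391
```

Board and course agree on yaw at 16.33°, and the spacings come out at 40.5 and 39.8 mm against 41 and 40 expected. The target slab centre is about (566.7, 193.8) mm. Now to the plain slab.

```bash
python3 -m inch '[[[13,-45,0,0,0,0,1],[13,-45,0,0,0,0,1],[13,-45,0,0,0,0,1],[13,-45,0,0,0,0,1],[13,-45,0,0,0,0,1]]]' >/dev/null
python3 -m inch '[[[13,-45,0,0,0,0,1],[13,-45,0,0,0,0,1],[13,-45,0,0,0,0,1],[13,-45,0,0,0,0,1],[13,-45,0,0,0,0,1]]]' >/dev/null
python3 -m inch '[[[13,-45,0,0,0,0,1],[0,0,0,0,0,0.07,1],[0,0,0,0,0,0.07,1],[0,0,0,0,0,0.055,1],[0,0,0,0,0,0,1]]]'
python3 - <<'E'
from h import *
s=readout.get_state();im=cams.capture("wrist");np.savez("w2.npz",im=im,p=s["ee_pos"],q=s["ee_rot"])
cv2.imwrite("pics/w2.png",im[:,:,::-1]);print(np.abs(s["qvel"]).max())
pM=cam("wrist",s)
for c in cv2.findContours(white(im,150,40)[:250],0,1)[0]:
    if cv2.contourArea(c)>1500: print(cv2.boundingRect(c),cv2.contourArea(c),rectw(pM,c,.034))
p,q=tool(s);print(p*1000,np.degrees(q.as_matrix()[:,0]@[1,0,0]),(np.degrees(np.arctan2(*q.as_matrix()[[1,0],0]))))
E
```

```text
time_s: 3.15
ee_pos: [0.521, -0.2721, 0.2263]
ee_rot: [-0.038, 0.999, 0.001, -0.0]
ft_force: [0.1, -0.3, 1.1]
grip_width: 0.0918
gripper_force: 0.0
0.05545205139495334
(427, 147, 65, 103) 4762.5 (array([535.6, -74.8]), array([ 53.2, 117.7]), np.float32(22.5))
(246, 144, 52, 106) 5122.5 (array([ 544.5, -279.7]), array([ 53.9, 118.2]), np.float32(4.3))
[ 521.03933321 -272.14054122  226.28913576] -57.127708663204416 -175.61043970830713
```

View pics/w2.png

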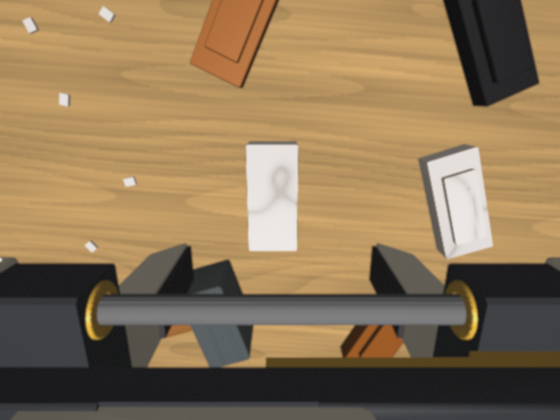

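The wrist view shows the plain slab at (246–298, 144–250), its grey-veined top flat, with the cap at (460,200) to its right. The slab centre is about (545, -279.6) mm and its yaw of 4.3° matches the tool. I'll descend partway, check, then go down.

```bash
python3 -m inch '[[[-6,-2.3,35,0,0,0,1],[-6,-2.3,35,0,0,0,1],[-6,-2.3,35,0,0,0,1],[-5.6,-2.4,35,0,0,0,1],[0,0,0,0,0,0,1]]]'
python3 -m inch '[[[0,0,25,0,0,0,1],[0,0,0,0,0,0,1],[0,0,0,0,0,0,1],[0,0,0,0,0,0,1],[0,0,0,0,0,0,1]]]'
python3 - <<'E'
from h import *
s=readout.get_state();p,q=tool(s);print(p*1000,np.degrees(np.arctan2(*q.as_matrix()[[1,0],0])))
print("to go in tool",q.inv().apply(np.array([.5453,-.2796,.005])-p)*1000)
E
```

```text
time_s: 3.7
ee_pos: [0.5419, -0.2785, 0.0814]
ee_rot: [-0.039, 0.999, 0.003, -0.004]
ft_force: [-1.7, 0.5, -0.1]
grip_width: 0.0918
gripper_force: 0.0
time_s: 4.2
ee_pos: [0.5459, -0.2817, 0.0636]
ee_rot: [-0.038, 0.999, -0.001, 0.001]
ft_force: [-0.8, 0.2, 0.2]
grip_width: 0.0922
gripper_force: 0.0
[ 545.94343889 -281.74215588   63.55623646] -175.67963520161928
to go in tool [ 0.61197427  2.26737496 58.55185882]
```

```bash
python3 -m inch '[[[0.5,2.2,25,0,0,0,1],[0,0,25,0,0,0,1],[0,0,5,0,0,0,1],[0,0,0,0,0,0,1],[0,0,0,0,0,0,1]]]'
python3 -m inch '[[[0,0,0,0,0,0,1],[0,0,0,0,0,0,1],[0,0,0,0,0,0,1],[0,0,0,0,0,0,0.5],[0,0,0,0,0,0,0.5]]]' 30
python3 -m inch '[[[0,0,0,0,0,0,0],[0,0,0,0,0,0,0],[0,0,0,0,0,0,0],[0,0,0,0,0,0,0],[0,0,0,0,0,0,0]]]' 30
```

```text
time_s: 4.7
ee_pos: [0.5452, -0.2796, 0.008]
ee_rot: [-0.038, 0.999, -0.0, 0.001]
ft_force: [0.2, 0.2, 0.2]
grip_width: 0.0919
gripper_force: 0.0
time_s: 5.2
ee_pos: [0.5443, -0.2792, 0.0069]
ee_rot: [-0.038, 0.999, -0.0, 0.0]
ft_force: [0.3, 0.3, -0.6]
grip_width: 0.0802
gripper_force: 0.0
time_s: 5.7
ee_pos: [0.5442, -0.2793, 0.0066]
ee_rot: [-0.038, 0.999, -0.0, -0.0]
ft_force: [0.2, -0.7, -0.9]
grip_width: 0.0539
gripper_force: 30.0
```

The slab is held at 53.9 mm width. Lift, turn to the jig yaw and carry it over.

```bash
python3 -m inch '[[[0,0,-20,0,0,0,0],[0,0,-30,0,0,0,0],[0,0,-40,0,0,0,0],[0,0,-40,0,0,0,0],[0,0,-20,0,0,0,0]]]' 40
python3 -m inch '[[[0,0,0,0,0,-0.07,0],[0,0,0,0,0,-0.07,0],[0,0,0,0,0,-0.07,0],[0,0,0,0,0,0,0],[0,0,0,0,0,0,0]]]'
cat > go.py <<'E'
import sys
from h import *
# target: slab-centre goal in jig-corner frame mm (du,dn from final seat), tcp z mm
YAW=np.radians(16.33);U=np.array([np.cos(YAW),np.sin(YAW)]);N=np.array([-U[1],U[0]])
def rel(s): 
    p,q=tool(s);X=q.as_matrix()[:,0];xy=p[:2]*1000
    return np.round([U@xy-598.4,N@xy-26.6,p[2]*1000],2),(np.degrees(np.arctan2(X[1],X[0]))%180)-16.33,q,p
if __name__=="__main__":
    s=readout.get_state();r,dy,q,p=rel(s);a=np.array(list(map(float,sys.argv[1:4])))
    g=np.r_[U*(598.4+a[0])+N*(26.6+a[1]),a[2]]/1000
    f=np.array(s["ft_force"]);R3=q.as_matrix()
    print("tcp u,n,z rel seat",r,"yaw err",round(dy,2),"tilt mrad",np.round(R3[:2,2]*1000,1),"go tool",np.round(q.inv().apply(g-p)*1000,1))
    print("F u,n,z",np.round([U@f[:2],N@f[:2],f[2]],1),"T",np.round(s["wrist_torque"],2),"grip",round(float(s["grip_width"])*1000,2),s["gripper_force"],"t",s["time_s"])
E
python3 go.py -7 -6 150
```

```text
time_s: 6.2
ee_pos: [0.545, -0.2793, 0.1593]
ee_rot: [-0.038, 0.999, -0.001, 0.001]
ft_force: [1.0, -0.0, -6.6]
grip_width: 0.0536
gripper_force: 40.0
time_s: 6.7
ee_pos: [0.5432, -0.2787, 0.1555]
ee_rot: [-0.141, 0.99, 0.001, -0.001]
ft_force: [0.8, -0.2, -7.0]
grip_width: 0.0541
gripper_force: 40.0
tcp u,n,z rel seat [-155.42 -446.76  155.5 ] yaw err -0.09 tilt mrad [-2.2  1.3] go tool [-147.7  441.     6.1]
F u,n,z [ 0.7 -0.4 -7. ] T [ 0.01  0.   -0.02] grip 54.08 39.99849021434784 t 6.7
```

```bash
python3 -m inch '[[[-13,38,0,0,0,0,0],[-13,38,0,0,0,0,0],[-13,38,0,0,0,0,0],[-13,38,0,0,0,0,0],[-13,38,0,0,0,0,0]]]' >/dev/null
python3 -m inch '[[[-13,38,0,0,0,0,0],[-13,38,0,0,0,0,0],[-13,38,0,0,0,0,0],[-13,38,0,0,0,0,0],[-13,38,0,0,0,0,0]]]' >/dev/null
python3 -m inch '[[[-13,38,0,0,0,0,0],[-4,22,0,0,0,0,0],[0,0,0,0,0,0,0],[0,0,0,0,0,0,0],[0,0,0,0,0,0,0]]]'
python3 go.py -7 -6 90
python3 - <<'E'
from h import *
s=readout.get_state();im=cams.capture("wrist");np.savez("w3.npz",im=im,p=s["ee_pos"],q=s["ee_rot"])
cv2.imwrite("pics/w3.png",im[:,:,::-1])
E
```

```text
time_s: 8.2
ee_pos: [0.5615, 0.1828, 0.1562]
ee_rot: [-0.141, 0.99, -0.001, -0.001]
ft_force: [0.6, -0.8, -6.3]
grip_width: 0.0538
gripper_force: 40.0
tcp u,n,z rel seat [ -8.16  -9.07 156.19] yaw err -0.11 tilt mrad [-0.8 -1.5] go tool [-1.2  3.1 66.2]
F u,n,z [ 0.4 -0.9 -6.3] T [-0.03  0.05 -0.06] grip 53.76 39.99842047691345 t 8.2
```

View pics/w3.png

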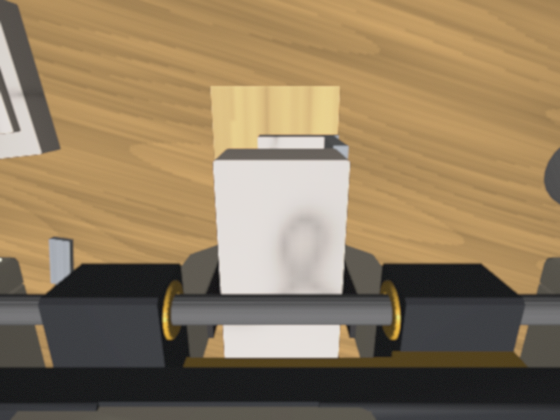

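The slab hangs squarely over the jig, with its near top edge at row 159. The course's near end and the near post show at rows 137–150. I'll check the slab's offset in the grip and lower to about 10 mm above the seat.

```bash
python3 - <<'E'
from go import *
d=np.load("w3.npz");s={"ee_pos":d["p"],"ee_rot":d["q"]};pM=cam("wrist",s);im=d["im"]
c=im[135:170,260:310].mean((1,2));g=np.diff(c);print(np.round(c[15:30]),135+np.argmax(g[15:])+15.5)
P=ray(pM,[(270,159.5),(300,159.5),(217,200),(346.5,200)],.1836);xy=P[:,:2]*1000
print("rel tcp u",xy@U-598.4-rel(s)[0][0],"n",xy@N-26.6-rel(s)[0][1])
E
python3 -m inch '[[[0,0,30,0,0,0,0],[0,0,30,0,0,0,0],[0,0,25,0,0,0,0],[0,0,15,0,0,0,0],[0,0,0,0,0,0,0]]]'
python3 -m inch '[[[0,0,0,0,0,0,0],[0,0,0,0,0,0,0],[0,0,0,0,0,0,0],[0,0,0,0,0,0,0],[0,0,0,0,0,0,0]]]'>/dev/null
python3 go.py -7 -6 46
```

```text
[ 98.  97.  98.  98.  98.  99.  99.  99. 105. 136. 183. 214. 221. 222.
 222.] 159.5
rel tcp u [-58.41412134 -58.40049919 -41.98181495 -41.93229295] n [ -3.66322273   8.01116662 -25.25007467  27.02141922]
time_s: 8.75
ee_pos: [0.56, 0.1826, 0.0544]
ee_rot: [-0.141, 0.99, -0.001, -0.002]
ft_force: [-0.6, -0.2, -5.7]
grip_width: 0.0539
gripper_force: 40.0
tcp u,n,z rel seat [-7.28 -7.46 57.37] yaw err 0.01 tilt mrad [1.  0.2] go tool [-0.3  1.5 11.4]
F u,n,z [-0.4 -0.8 -6.6] T [0.03 0.07 0.01] grip 53.77 39.998629689216614 t 9.25
```

```bash
python3 -m inch '[[[0,0,6,0,0,0,0],[0,0,6,0,0,0,0],[0,0,0,0,0,0,0],[0,0,0,0,0,0,0],[0,0,0,0,0,0,0]]]' >/dev/null
python3 go.py -1.6 -1 44
python3 -m inch '[[[-1,1,0,0,0,0,0],[-1,1,0,0,0,0,0],[-1,1,0,0,0,0,0],[-1,0.5,0,0,0,0,0],[0,0,0,0,0,0,0]]]' >/dev/null
python3 go.py -1.6 -1 44
python3 -m inch '[[[-0.5,0,0,0,0,0,0],[-0.5,0,0,0,0,0,0],[-0.5,0,0,0,0,0,0],[0,0,0,0,0,0,0],[0,0,0,0,0,0,0]]]' >/dev/null
python3 go.py -1.6 -1 44
```

```text
tcp u,n,z rel seat [-7.6  -7.35 44.63] yaw err 0.02 tilt mrad [-0.1  0.1] go tool [-6.   6.3  0.6]
F u,n,z [ 1.1  0.1 -7. ] T [ 0.1  -0.02 -0.06] grip 53.98 39.99868154525757 t 9.75
tcp u,n,z rel seat [-3.38 -3.74 44.81] yaw err 0.02 tilt mrad [0.3 0.3] go tool [-1.8  2.7  0.8]
F u,n,z [-0.1 -0.6 -6.4] T [ 0.09  0.05 -0.01] grip 53.81 39.998679757118225 t 10.25
tcp u,n,z rel seat [-2.16 -3.96 44.72] yaw err 0.01 tilt mrad [-0.  0.] go tool [-0.6  3.   0.7]
F u,n,z [ 0.8  0.1 -6.9] T [0.08 0.05 0.01] grip 53.61 39.99845266342163 t 10.75
```

```bash
for i in 1; do python3 -m inch '[[[-0.5,0,0,0,0,0,0],[-0.5,0,0,0,0,0,0],[-0.5,0,0,0,0,0,0],[0,0,0,0,0,0,0],[0,0,0,0,0,0,0]]]' >/dev/null; done
python3 go.py 0 0 44
python3 -m inch '[[[-0.3,0.7,0,0,0,0,0],[-0.3,0.7,0,0,0,0,0],[-0.3,0.7,0,0,0,0,0],[0,0,0,0,0,0,0],[0,0,0,0,0,0,0]]]' >/dev/null
python3 go.py 0 0 44
```

```text
tcp u,n,z rel seat [-1.08 -3.94 44.56] yaw err 0.02 tilt mrad [-0.8 -0.2] go tool [-1.1  3.9  0.6]
F u,n,z [-1.1  0.  -7.1] T [-0.06  0.34 -0.03] grip 53.71 39.99884784221649 t 11.25
tcp u,n,z rel seat [-1.05 -2.47 44.18] yaw err -0.02 tilt mrad [-2.2 -1.5] go tool [-1.1  2.5  0.2]
F u,n,z [-4.8 -2.  -6.3] T [-0.59  0.83 -0.21] grip 53.91 40.00128149986267 t 11.75
```

```bash
python3 -m inch '[[[0,0.6,0,0,0,0,0],[0,0.6,0,0,0,0,0],[0,0,0,0,0,0,0],[0,0,0,0,0,0,0],[0,0,0,0,0,0,0]]]' >/dev/null
python3 go.py 0 0 44
python3 -m inch '[[[0,0.5,0,0,0,0,0],[0,0.5,0,0,0,0,0],[0,0,0,0,0,0,0],[0,0,0,0,0,0,0],[0,0,0,0,0,0,0]]]' >/dev/null
python3 go.py 0 0 44
```

```text
tcp u,n,z rel seat [-1.05 -1.5  44.12] yaw err -0.03 tilt mrad [-2.2 -1.7] go tool [-1.1  1.5  0.1]
F u,n,z [-4.9 -1.8 -6.1] T [-0.61  0.75 -0.19] grip 53.67 40.00142991542816 t 12.25
tcp u,n,z rel seat [-1.05 -1.52 44.12] yaw err -0.07 tilt mrad [-2.1 -2.7] go tool [-1.   1.5  0.1]
F u,n,z [-5.  -4.4 -4.9] T [-0.97  0.65 -0.11] grip 53.68 40.000702142715454 t 12.75
```

Touching both fences. Lower onto the course.

```bash
python3 -m inch '[[[0,0,0.7,0,0,0,0],[0,0,0.7,0,0,0,0],[0,0,0.3,0,0,0,0],[0,0,0,0,0,0,0],[0,0,0,0,0,0,0]]]' >/dev/null
python3 go.py 0 0 44
python3 -m inch '[[[0,0,0.5,0,0,0,0],[0,0,0.5,0,0,0,0],[0,0,0,0,0,0,0],[0,0,0,0,0,0,0],[0,0,0,0,0,0,0]]]' >/dev/null
python3 go.py 0 0 44
```

```text
tcp u,n,z rel seat [-1.06 -1.53 42.89] yaw err -0.07 tilt mrad [-2.  -2.8] go tool [-1.1  1.5 -1.1]
F u,n,z [-6.1 -5.3 -2. ] T [-1.02  0.9  -0.17] grip 54.19 40.001628398895264 t 13.25
tcp u,n,z rel seat [-1.04 -1.53 42.67] yaw err -0.07 tilt mrad [-1.8 -3.1] go tool [-1.   1.5 -1.3]
F u,n,z [-7.7 -4.7  4.7] T [-1.17  1.39 -0.11] grip 53.64 40.002692341804504 t 13.75
```

```bash
python3 -m inch '[[[0,0,0.6,0,0,0,0],[0,0,0.6,0,0,0,0],[0,0,0,0,0,0,0],[0,0,0,0,0,0,0],[0,0,0,0,0,0,0]]]' >/dev/null
python3 go.py 0 0 44
python3 -m inch '[[[0,0,0,0,0,0,0.65],[0,0,0,0,0,0,0.65],[0,0,0,0,0,0,0.8],[0,0,0,0,0,0,1],[0,0,0,0,0,0,1]]]' >/dev/null
python3 go.py 0 0 44
```

```text
tcp u,n,z rel seat [-1.03 -1.51 42.65] yaw err -0.07 tilt mrad [-1.6 -3.4] go tool [-1.   1.5 -1.4]
F u,n,z [-12.5  -4.6  14.2] T [-1.29  2.21 -0.09] grip 53.7 40.0070321559906 t 14.25
tcp u,n,z rel seat [ 0.72  0.74 40.93] yaw err 0.04 tilt mrad [0.6 0.6] go tool [ 0.7 -0.7 -3.1]
F u,n,z [ 0.5  0.4 -0.6] T [ 0.   -0.   -0.01] grip 79.13 0.0 t 14.75
```

```bash
python3 -m inch '[[[0.5,-2,0,0,0,0,1],[0,0,-10,0,0,0,1],[0,0,-35,0,0,0,1],[0,0,-45,0,0,0,1],[5,0,-45,0,0,0,1]]]' >/dev/null
python3 -m inch '[[[12,0,-40,0,0,0,1],[12,0,-15,0,0,0,1],[0,0,0,0,0,0,1],[0,0,0,0,0,0,1],[0,0,0,0,0,0,1]]]' >/dev/null
python3 go.py -25 0 225
python3 - <<'E'
from h import *
s=readout.get_state();im=cams.capture("wrist");np.savez("w4.npz",im=im,p=s["ee_pos"],q=s["ee_rot"])
cv2.imwrite("pics/w4.png",im[:,:,::-1])
E
```

```text
tcp u,n,z rel seat [-29.75  -1.94 229.52] yaw err 0.0 tilt mrad [-1.9 -0.6] go tool [-4.8  1.9  4.5]
F u,n,z [-0.3 -0.   0.2] T [ 0.08  0.   -0.02] grip 92.1 0.0 t 15.75
```

View pics/w4.png

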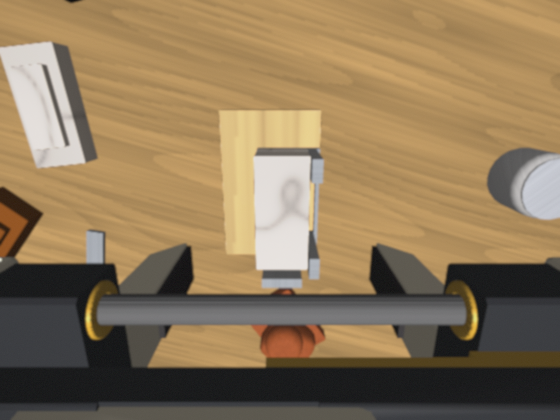

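The slab lies on the bottom course at (255–311, 157–270). Its right edge is at the posts (312) and its far end at the end fence (271). I'll check squareness in numbers and compute the move to the cap.

Run:
```python
from go import *
d=np.load("w4.npz");s={"ee_pos":d["p"],"ee_rot":d["q"]};pM=cam("wrist",s);im=d["im"].astype(float);V=im[:,:,2]
def sub(a,lo,sg):
    q=sg*np.diff(a);i=int(np.argmax(q));return lo+i+.5
def rep(nm,pts,z):
    p,a,e=linefit(ray(pM,pts,z)[:,:2]*1000);print(nm,"u,n",np.round([U@p-598.4,N@p-26.6],2),"ang-yaw",round(a-16.33,2),round(e,2))
def subp(a,lo,sg):
    q=sg*np.diff(a);i=int(np.argmax(q));o=0
    if 0<i<len(q)-1:o=.5*(q[i-1]-q[i+1])/(q[i-1]-2*q[i]+q[i+1]+1e-9)
    return lo+i+.5+o
rep("left",[(subp(V[r,245:268],245,1),r) for r in range(165,262)],.070)
rep("near",[(c,subp(V[150:166,c],150,1)) for c in range(262,303)],.070)
rep("right",[(subp(V[r,303:318],303,-1),r) for r in range(188,228)],.070)
for r in (166,172,262,266): print(r,im[r,304:326].mean(1).astype(int))
print("col280",im[260:284,280].mean(1).astype(int))
s2=np.load("w4.npz");w=white(d["im"],150,40)
for c in cv2.findContours(w,0,1)[0]:
    if cv2.contourArea(c)>1500 and cv2.boundingRect(c)[0]<150: print(cv2.boundingRect(c),rectw(pM,c,.028))
p,q=tool();print("to cap view in tool",q.inv().apply(np.array([.51,-.075,.225])-p)*1000)
```

```text
left u,n [ -5.78 -27.99] ang-yaw -0.34 0.22
near u,n [-59.67   3.93] ang-yaw 90.03 0.02
right u,n [-12.9   25.78] ang-yaw -0.92 0.2
166 [220 220 220 219 217 200 158 124 141 171 179 181 181 179 180 181 181 180
 174 159 141 133]
172 [218 218 218 219 215 189 142 122 149 174 180 180 181 180 181 181 181 179
 173 159 143 139]
262 [226 226 222 190 139 143 172 182 183 182 183 183 183 183 180 169 154 144
 143 143 144 143]
266 [226 227 221 190 142 142 171 180 181 180 180 179 181 180 177 165 149 138
 137 137 137 136]
col280 [227 227 227 227 226 227 226 227 221 188 132  91  79  78  77  78  78  85
 116 152 174 180 180 178]
(0, 42, 86, 125) (array([537.7, -69.7]), array([ 54., 119.]), np.float32(22.5))
to cap view in tool [ 100.26203032 -240.11329943    4.47447062]
```

The slab is square to within about 0.3°, and the thin dark line at both posts is equal, which fits parallax off the taller posts. Now the cap, which is at about (537, -70) with yaw 22.5°.

```bash
python3 -m inch '[[[17,-40,0,0,0,0,1],[17,-40,0,0,0,0,1],[17,-40,0,0,0,0,1],[17,-40,0,0,0,0,1],[17,-40,0,0,0,0,1]]]' >/dev/null
python3 -m inch '[[[17,-40,0,0,0,0,1],[0,0,0,0,0,-0.055,1],[0,0,0,0,0,-0.055,1],[0,0,0,0,0,0,1],[0,0,0,0,0,0,1]]]' >/dev/null
python3 - <<'E'
from go import *
s=readout.get_state();im=cams.capture("wrist");np.savez("w5.npz",im=im,p=s["ee_pos"],q=s["ee_rot"])
pM=cam("wrist",s)
cv2.imwrite("pics/w5.png",im[:,:,::-1])
for c in cv2.findContours(white(im,150,40)[:255],0,1)[0]:
    if cv2.contourArea(c)>1500:
        print(cv2.boundingRect(c),rectw(pM,c,.028))
        b=cv2.boxPoints(cv2.minAreaRect(c));print(np.round(b).tolist())
p,q=tool(s);print(p*1000,rel(s)[1]+16.33,np.abs(s["qvel"]).max())
E
```

```text
(249, 147, 51, 104) (array([536.9, -70.6]), array([ 53.8, 119.4]), np.float32(22.5))
[[249.0, 250.0], [249.0, 147.0], [299.0, 147.0], [299.0, 250.0]]
[508.56030002 -74.78352428 229.8379165 ] 22.584297417526756 0.00655655631810732
```

View pics/w5.png

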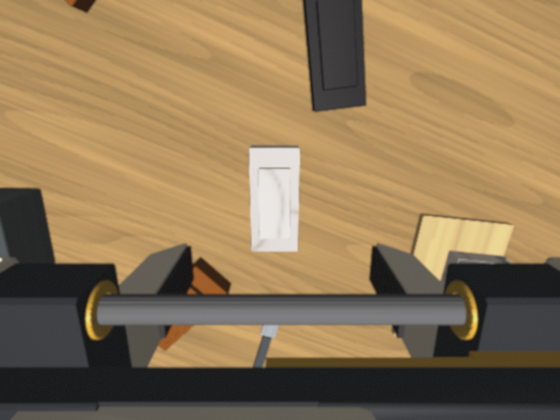

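The white stepped cap is at (249–300, 147–250), and the black look-alike is above at (335,50). The cap centre is (537, -70.6) with yaw 22.5°, aligned with the tool. Descend.

```bash
python3 -m inch '[[[-7,-1.8,40,0,0,0,1],[-7,-1.7,45,0,0,0,1],[-7,-1.7,45,0,0,0,1],[-6.8,-1.8,35,0,0,0,1],[0,0,0,0,0,0,1]]]' >/dev/null
python3 -m inch '[[[0,0,0,0,0,0,1],[0,0,0,0,0,0,1],[0,0,0,0,0,0,1],[0,0,0,0,0,0,1],[0,0,0,0,0,0,1]]]' >/dev/null
python3 - <<'E'
from h import *
p,q=tool();print(p*1000,"to go in tool",q.inv().apply(np.array([.537,-.0706,.006])-p)*1000)
E
```

```text
[537.85034773 -71.08890057  67.0531427 ] to go in tool [ 0.70208516  0.85479224 61.05100126]
```

```bash
python3 -m inch '[[[0.7,0.5,25,0,0,0,1],[0,0,25,0,0,0,1],[0,0,9,0,0,0,1],[0,0,0,0,0,0,1],[0,0,0,0,0,0,1]]]' 
python3 -m inch '[[[0,0,0,0,0,0,1],[0,0,0,0,0,0,1],[0,0,0,0,0,0,1],[0,0,0,0,0,0,0.5],[0,0,0,0,0,0,0.5]]]' 30 >/dev/null
python3 -m inch '[[[0,0,0,0,0,0,0],[0,0,0,0,0,0,0],[0,0,0,0,0,0,0],[0,0,0,0,0,0,0],[0,0,0,0,0,0,0]]]' 40
python3 -m inch '[[[0,0,-20,0,0,0,0],[0,0,-40,0,0,0,0],[0,0,-45,0,0,0,0],[0,0,-45,0,0,0,0],[0,0,-30,0,0,0,0]]]' 40
python3 -m inch '[[[0,0,0,0,0,0.055,0],[0,0,0,0,0,0.055,0],[0,0,0,0,0,0,0],[0,0,0,0,0,0,0],[0,0,0,0,0,0,0]]]' >/dev/null
python3 go.py -8 -8 180
```

```text
time_s: 18.35
ee_pos: [0.5369, -0.0706, 0.0075]
ee_rot: [-0.196, 0.981, -0.0, 0.0]
ft_force: [0.5, 0.6, 0.5]
grip_width: 0.0915
gripper_force: 0.0
time_s: 19.35
ee_pos: [0.5363, -0.0707, 0.0067]
ee_rot: [-0.196, 0.981, -0.0, -0.0]
ft_force: [0.9, 0.2, -0.7]
grip_width: 0.054
gripper_force: 40.0
time_s: 19.85
ee_pos: [0.5365, -0.0705, 0.1891]
ee_rot: [-0.196, 0.981, -0.0, 0.001]
ft_force: [1.6, -1.2, -5.3]
grip_width: 0.054
gripper_force: 40.0
tcp u,n,z rel seat [-104.13 -244.83  186.  ] yaw err 0.08 tilt mrad [-1.7  0.4] go tool [-96.5 236.7   6. ]
F u,n,z [-0.6 -0.1 -6.3] T [ 0.09  0.05 -0.01] grip 53.68 39.99377489089966 t 20.35
```

```bash
python3 -m inch '[[[-12,29,0,0,0,0,0],[-12,29,0,0,0,0,0],[-12,29,0,0,0,0,0],[-12,29,0,0,0,0,0],[-12,29,0,0,0,0,0]]]' >/dev/null
python3 -m inch '[[[-12,29,0,0,0,0,0],[-12,29,0,0,0,0,0],[-12,29,0,0,0,0,0],[0,5,0,0,0,0,0],[0,0,0,0,0,0,0]]]' >/dev/null
python3 -m inch '[[[0,0,25,0,0,0,0],[0,0,30,0,0,0,0],[0,0,30,0,0,0,0],[0,0,10,0,0,0,0],[0,0,0,0,0,0,0]]]' >/dev/null
python3 -m inch '[[[0,0,0,0,0,0,0],[0,0,0,0,0,0,0],[0,0,0,0,0,0,0],[0,0,0,0,0,0,0],[0,0,0,0,0,0,0]]]' >/dev/null
python3 go.py -6 -6 80
```

```text
tcp u,n,z rel seat [-7.27 -8.1  92.42] yaw err 0.02 tilt mrad [0.9 0.2] go tool [-1.3  2.1 12.4]
F u,n,z [-0.2  1.  -5.9] T [ 0.01  0.04 -0.02] grip 53.61 39.99363899230957 t 22.35
```

```bash
python3 -m inch '[[[0,0,6,0,0,0,0],[0,0,5,0,0,0,0],[0,0,2.5,0,0,0,0],[0,0,0,0,0,0,0],[0,0,0,0,0,0,0]]]' >/dev/null
python3 -m inch '[[[-1,1,0,0,0,0,0],[-1,1,0,0,0,0,0],[-1,1,0,0,0,0,0],[-1,1,0,0,0,0,0],[0,0,0,0,0,0,0]]]' >/dev/null
python3 go.py -1 -1.5 78.2
python3 -m inch '[[[-0.5,0.5,0,0,0,0,0],[-0.5,0.5,0,0,0,0,0],[-0.5,0,0,0,0,0,0],[0,0,0,0,0,0,0],[0,0,0,0,0,0,0]]]' >/dev/null
python3 go.py -1 -1.5 78.2
```

```text
tcp u,n,z rel seat [-3.36 -3.78 78.4 ] yaw err 0.03 tilt mrad [0.2 0.3] go tool [-2.4  2.3  0.2]
F u,n,z [-0.6 -0.1 -5.3] T [ 0.07  0.07 -0.06] grip 53.75 39.99360501766205 t 23.35
tcp u,n,z rel seat [-2.14 -3.16 78.27] yaw err 0.01 tilt mrad [-0.1 -0. ] go tool [-1.1  1.7  0.1]
F u,n,z [-0.2 -0.2 -5.8] T [0.09 0.11 0.01] grip 53.71 39.993640780448914 t 23.85
```

```bash
python3 -m inch '[[[-0.5,0.3,0,0,0,0,0],[-0.5,0.3,0,0,0,0,0],[-0.5,0.3,0,0,0,0,0],[0,0,0,0,0,0,0],[0,0,0,0,0,0,0]]]' >/dev/null
python3 go.py -1 -1.5 78.2
python3 -m inch '[[[-0.3,0.4,0,0,0,0,0],[-0.3,0.3,0,0,0,0,0],[0,0,0,0,0,0,0],[0,0,0,0,0,0,0],[0,0,0,0,0,0,0]]]' >/dev/null
python3 go.py -1 -1.5 78.2
```

```text
tcp u,n,z rel seat [-1.22 -2.41 78.06] yaw err 0.01 tilt mrad [-1.1 -0.6] go tool [-0.2  0.9 -0.1]
F u,n,z [-1.7 -1.1 -4.7] T [-0.15  0.44  0.01] grip 53.85 39.99390184879303 t 24.35
tcp u,n,z rel seat [-1.18 -2.02 77.87] yaw err -0.01 tilt mrad [-2.1 -1.3] go tool [-0.2  0.5 -0.3]
F u,n,z [-5.2 -1.1 -3.8] T [-0.57  0.89 -0.01] grip 53.3 39.99559164047241 t 24.85
```

```bash
python3 -m inch '[[[0.2,0.5,0,0,0,0,0],[0,0.5,0,0,0,0,0],[0,0.3,0,0,0,0,0],[0,0,0,0,0,0,0],[0,0,0,0,0,0,0]]]' >/dev/null
python3 go.py -1 -1.5 76.7
python3 -m inch '[[[0,0,0.6,0,0,0,0],[0,0,0.5,0,0,0,0],[0,0,0.2,0,0,0,0],[0,0,0,0,0,0,0],[0,0,0,0,0,0,0]]]' >/dev/null
python3 go.py -1 -1.5 76.7
python3 -m inch '[[[0,0,0.5,0,0,0,0],[0,0,0,0,0,0,0],[0,0,0,0,0,0,0],[0,0,0,0,0,0,0],[0,0,0,0,0,0,0]]]' >/dev/null
python3 go.py -1 -1.5 76.7
```

```text
tcp u,n,z rel seat [-1.17 -1.54 77.88] yaw err -0.02 tilt mrad [-1.5 -2. ] go tool [-0.2  0.   1.2]
F u,n,z [-5.7 -3.5 -5.3] T [-0.97  0.83  0.06] grip 53.62 39.992276430130005 t 25.35
tcp u,n,z rel seat [-1.19 -1.49 76.99] yaw err 0.0 tilt mrad [-1.4 -2.2] go tool [-0.2 -0.   0.3]
F u,n,z [-6.5 -3.6 -0.7] T [-1.09  1.1   0.17] grip 54.04 39.989113211631775 t 25.85
tcp u,n,z rel seat [-1.18 -1.53 76.85] yaw err -0.0 tilt mrad [-1.3 -2.3] go tool [-0.2  0.   0.2]
F u,n,z [-7.2 -4.4  1. ] T [-1.08  1.28  0.17] grip 53.77 39.98945116996765 t 26.35
```

```bash
python3 -m inch '[[[0,0,0.5,0,0,0,0],[0,0.5,0.5,0,0,0,0],[-0.5,0.5,0,0,0,0,0],[0,0,0,0,0,0,0],[0,0,0,0,0,0,0]]]' >/dev/null
python3 go.py -1 -1.5 76.7
python3 -m inch '[[[0,0.4,0,0,0,0,0],[-0.4,0.4,0.4,0,0,0,0],[0,0.2,0,0,0,0,0],[0,0,0,0,0,0,0],[0,0,0,0,0,0,0]]]' >/dev/null
python3 go.py -1 -1.5 76.7
```

```text
tcp u,n,z rel seat [-1.17 -1.47 76.81] yaw err -0.03 tilt mrad [-1.8 -3.9] go tool [-0.2 -0.   0.1]
F u,n,z [-11.8  -6.4   9.7] T [-1.53  2.14  0.3 ] grip 54.08 39.993839263916016 t 26.85
tcp u,n,z rel seat [-1.12 -1.5  76.8 ] yaw err -0.08 tilt mrad [-2.2 -5.3] go tool [-0.1  0.   0.1]
F u,n,z [-14.   -7.8  14.6] T [-1.99  2.52  0.19] grip 53.96 40.010472536087036 t 27.35
```

Both fences are in contact. The wrist leans about 5 mrad, so I'll trim that and add a little downward press so the cap stays flat.

```bash
python3 -m inch '[[[0,0,0.5,-0.003,-0.001,0,0],[0,0,0,-0.003,-0.001,0,0],[0,0,0,0,0,0,0],[0,0,0,0,0,0,0],[0,0,0,0,0,0,0]]]' >/dev/null
python3 go.py -1 -1.5 76.7
python3 - <<'E'
from h import *
im=cams.capture("wrist");a=cv2.resize(im[100:300,180:380],(500,500),interpolation=2)
cv2.imwrite("pics/w6.png",a[:,:,::-1])
E
```

```text
tcp u,n,z rel seat [-1.09 -1.47 76.72] yaw err -0.05 tilt mrad [-1.8  0.5] go tool [-0.1 -0.   0. ]
F u,n,z [-15.4  -8.3  17.7] T [-2.81  2.49  0.16] grip 53.61 40.001946687698364 t 27.85
```

View pics/w6.png

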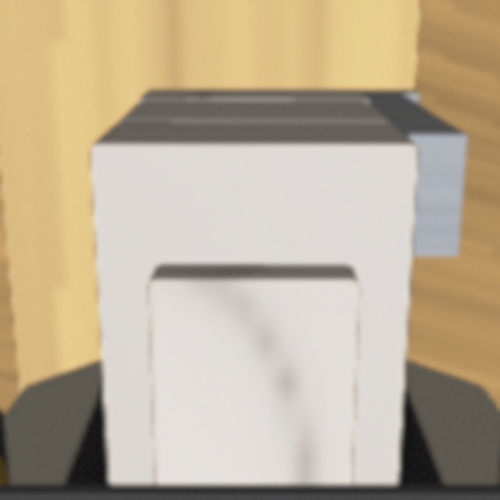

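The crop shows the cap's edge at (93–415, 143), flush and parallel above the plain slab and bottom course, with its right side against the post at (415,190). One small extra push toward the posts, then a check that it's steady.

```bash
python3 -m inch '[[[0,0.5,0,-0.001,0,0,0],[-0.3,0.5,0,-0.001,0,0,0],[0,0,0,0,0,0,0],[0,0,0,0,0,0,0],[0,0,0,0,0,0,0]]]' >/dev/null
python3 go.py -1 -1.5 76.7
python3 -m inch '[[[0,0,0,0,0,0,0],[0,0,0,0,0,0,0],[0,0,0,0,0,0,0],[0,0,0,0,0,0,0],[0,0,0,0,0,0,0]]]' >/dev/null
python3 go.py -1 -1.5 76.7
```

```text
tcp u,n,z rel seat [-1.09 -1.46 76.74] yaw err -0.07 tilt mrad [-2.6  1.1] go tool [-0.1 -0.   0. ]
F u,n,z [-15.6  -8.6  19.2] T [-3.35  2.53  0.16] grip 53.45 40.00711977481842 t 28.4
tcp u,n,z rel seat [-1.09 -1.47 76.75] yaw err -0.07 tilt mrad [-2.6  1.1] go tool [-0.1 -0.   0. ]
F u,n,z [-15.9  -8.9  18.2] T [-3.36  2.55  0.21] grip 53.44 40.00709652900696 t 28.9
```

The n position matches where the first slab stopped, but friction could mimic contact. To be sure, I'll ease off the down and u presses, push n alone, then press again.

```bash
python3 -m inch '[[[0.7,0,-0.9,0,0,0,0],[0.7,0,-0.9,0,0,0,0],[0.6,0,-0.6,0,0,0,0],[0,0,0,0,0,0,0],[0,0,0,0,0,0,0]]]' >/dev/null
python3 go.py -1 -1.5 76.7
python3 -m inch '[[[0.3,0.4,0,0,0,0,0],[0,0.4,0,0,0,0,0],[0,0,0,0,0,0,0],[0,0,0,0,0,0,0],[0,0,0,0,0,0,0]]]' >/dev/null
python3 go.py -1 -1.5 76.7
```

```text
tcp u,n,z rel seat [-1.12 -1.47 76.93] yaw err -0.09 tilt mrad [0.3 3.7] go tool [-0.1 -0.   0.2]
F u,n,z [-3.4 -8.8 -4. ] T [-2.01  0.23  0.3 ] grip 53.9 39.99543070793152 t 29.4
tcp u,n,z rel seat [-1.12 -1.44 76.93] yaw err -0.11 tilt mrad [0.9 3. ] go tool [-0.1 -0.1  0.2]
F u,n,z [-2.9 -9.9 -3.9] T [-2.24  0.05  0.29] grip 53.79 39.99653398990631 t 29.9
```

With almost no down force (Fz -4) and a light u push, 9.9 N along n is held without motion, so the fence contact is real. Now press u and down again.

```bash
python3 -m inch '[[[-0.9,0,0.4,0,0,0,0],[-0.9,0,0.6,0.001,0,0,0],[-0.7,0,0.7,0.001,0,0,0],[-0.2,0,0.4,0,0,0,0],[0,0,0,0,0,0,0]]]' >/dev/null
python3 go.py -1 -1.5 76.7
python3 -m inch '[[[0,0,0,0,0,0,0],[0,0,0,0,0,0,0],[0,0,0,0,0,0,0],[0,0,0,0,0,0,0],[0,0,0,0,0,0,0]]]' >/dev/null
python3 go.py -1 -1.5 76.7
```

```text
tcp u,n,z rel seat [-1.1  -1.43 76.74] yaw err -0.11 tilt mrad [-2.9 -1.6] go tool [-0.1 -0.1  0. ]
F u,n,z [-16.7 -10.9  18.2] T [-3.01  2.69  0.34] grip 53.68 40.0046843290329 t 30.4
tcp u,n,z rel seat [-1.11 -1.41 76.71] yaw err -0.11 tilt mrad [-2.8 -1.6] go tool [-0.1 -0.1  0. ]
F u,n,z [-16.7 -11.2  17.8] T [-2.97  2.76  0.33] grip 53.58 40.00442862510681 t 30.9
```

Steady: seated height, both fence forces held, still gripping. Handing in.

```bash
python3 -c "from bench import close_job;print(close_job())"
```

```text
the job is handed in; nothing more can be done
None
```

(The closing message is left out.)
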